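# Close up the nut mill and hold its lid at the pulse mark

### The arm

A 6-joint arm with a two-finger parallel gripper is mounted at the origin on the work surface. World frame = base frame: x ahead of the robot, y to its left, z up, the work surface at z = 0. Lengths are in m, angles in degrees, forces in N, time in s.
With the tool pointing down it reaches from about 0.4 to 0.825 m from the base axis. Payload 7 kg.
Tool frame: the origin (TCP) lies on the centre line of the jaws, within the pads' length; the fingertips stand 11 mm ahead of it and the grasp point (between the pads) lies 8 mm behind it; z points along the fingers, y is the line along which they close (so a half turn about z gives the same grasp; the last joint's range is limited). The gripper opens to 88 mm and grips with 3 to 60 N. Pads are 19 mm wide; open, the fingers measure 130 mm over their backs; the gripper's body (78 mm by 193 mm) begins 47 mm behind the grasp point.
Start: joints at [-59.009, 20.546, 0.682, 0, -70.136, -16.507], TCP at [0.169, -0.654, 0.238] pointing down, gripper open.
Joint ranges: [-176.03, 176.03], [-82.01, 121.73], [-58.28, 71.71], [-173.87, 95.51], [-174.79, -0.11], [-173.66, 173.66]. Speed limits (degrees/s): [136.94, 136.94, 172.46, 180, 180, 180].

### API

Orientations are given as [roll, pitch, yaw] about the fixed x, y, z axes, in that order (R = Rz(yaw) Ry(pitch) Rx(roll)).
In Python, from plant import r, capture, camera_model, job gives the robot as it stands.
- The arm moves only by the tool drive_tool, never from a script. Its argument "increments" is a list that holds one entry, the list of rows, each a list of 5 numbers: the gripper's target within -1 to 1 (fully open at 1, half-way at 0, shut at -1), then the shift along the tool's x, y, z scaled (see below), then the turn about the tool's z scaled (see below). In form: [[[gripper, tx, ty, tz, roll], ...]]. A call has 1 to 5 rows; each row is the pose to reach, as a shift and turn from the pose commanded when the call began, along the tool's axes at that moment, turning the shorter way round; what a row does not reach only later rows make up. The controller multiplies each number of a shift by 120 mm and each number of a turn by 360 degrees. A row lasts 1/8 s, in which the tool goes at most 62.5 mm and 10.7 degrees, less where a joint would pass 70% of its speed; a pose out of reach is approached as far as the arm can. A call with a number of a shift or a turn outside -1 to 1 is refused whole. A call with a gripper value outside its range is refused whole. The fingers move at their own pace and stop on an object; "squeeze" is the grip in N (left out, the last holds). Time passes only in rows, so rows that repeat a pose let the fingers close. It gives the time, the measured TCP pose, the force, the opening and the grip force at its end, in the units of the state.
- r.get_state(): the state, without advancing time (a new reading comes with each control period).
- capture(name): name is "side" or "top"; returns the picture (480x640x3 uint8, red, green, blue); there is no depth.
- camera_model(name): a dict with "camera_matrix" (3x3 intrinsics, pixels), "k1" (the pictures are not rectified: a ray, as slopes to the right and down, at radius r is drawn at 1 + k1 r^2 times it, then the intrinsics apply), "rvec" (rotation vector, rad) and "tvec" (3), from world to camera coordinates, as OpenCV has them. Camera axes: x right, y down, z forward; pixel columns grow to the right and rows downward; lengths in m; the calibration is good to about 2 mm. A picture is of the moment at which its call begins. camera_model takes no time and is no camera call.
- job.close_job(): hands the job in; it is judged then, once.
The state is a dict: "time_s": time; "joints": joint angles; "qd": joint speeds; "joint_torque": joint torques, N m; "tcp_pos": TCP position; "eef_rot": TCP orientation; "contact_force": force on the tool from outside, world axes, zero at the start; "moment": the same for the moment, N m; "gripper_width": finger opening in m; "gripper_force": force on a finger pad.
Only numpy, scipy, OpenCV 4.12 (cv2) and the standard library are available. Lean on these libraries where they do the work, as an engineer would, in place of code of your own. Each camera call takes 0.05 s, during which the arm holds its last target. There are 200 camera calls.

### The job

The nut mill is loaded: first push its receiving drawer fully shut, then set the orange lid into the mill's mouth so that its two lugs drop through the slots and it sits flat on the rim. Grip the lid's bar and twist it clockwise, against the spring, half-way to the lock - to the green pulse marks, never on to the red lock marks - and finish while still gripping and holding it there. Leave the jar, cup, tape roll and brush where they are.

Things in the scene. Friction and masses are not known exactly. Their poses are not given: they have to be found in the camera images.
- mill: Fixed bench nut mill: white housing 160 (x) x 140 x 64 mm high, on it an aluminium drum 120 mm across with its rim 150 mm above the table, grey motor cover behind, 130 mm high. Origin: on the table, 20 mm in front (-x) of the drum's axis. +x points from drawer to motor, away from the robot, z up; yaw within 0.3 rad. Housing front at x = -75, drum front -40, motor back +145 mm.
- mill_mouth (a point): Centre of the mouth on the drum's axis, level with the rim; axes as the mill's. Flange 12 mm thick with a 65 mm round hole and two entry slots along the mill's +x and -x, 17 mm wide at the hole, wider outwards, to 48 mm from the axis. Pairs of marks on the rim outside the lid: black at the slots (entry), green 0.59 rad clockwise of them (pulse), red 1.12 rad (lock).
- pulse_ring (a joint): Black spring ring under the flange with two pockets for the lugs. 0 at rest (pockets under the slots), grows clockwise from above, rad; pulse (half-way) 0.52, lock catches from 0.85, stop at 1.05. The lid turns about 0.07 rad before the ring follows: lid at 0.59 from the slots at the pulse. Spring 0.06 N m at 0, 0.16 at 0.52; let go, it turns lid and ring back to about 0.1.
- drawer (a joint): Receiving drawer with a green front in the mill's housing. 0 fully shut, grows as it comes out towards the mill's -x, m; starts 20 to 45 mm open; slides with about 2 N of friction and stays where it is left.
- drawer_handle (a point): Middle of the drawer's steel bar handle, 32 mm above the table; bar 80 mm long along the mill's y, about 10 mm thick, its middle 35 mm before the drawer's front (132 wide, 52 mm high). Axes as the mill's. When shut, at x = -118 mm in the mill's frame.
- lid: Orange round lid, 60 mm high, about 0.22 kg, standing on its plug. Origin: centre of the plug's underside, z up. Plug 60 mm across, 22 mm high; at its foot two lugs along the lid's +x and -x, 12 mm wide, 7 high, reaching 41 mm from the axis; disc 96 mm across from 22 to 30 mm height, which rests on the rim. The same after half a turn. Seated, its origin is 22 mm below the rim on the drum's axis.
- lid_grip (a point): In the middle of the lid's black grip bar, on the lid's axis, 50 mm above its underside; axes as the lid's. The bar lies along the lid's x, directly over the lugs, 64 long, 16 wide, from 30 to 60 mm height; a white pointer on the disc at each end of the bar.
- jar: Jar with a red cap, 66 mm diameter, 110 mm high; origin at the centre of its underside. To be left alone.
- cup: Steel measuring cup with nuts in it, 68 mm diameter at the rim, 75 mm high; origin at the centre of its underside. To be left alone.
- tape_roll: Yellow tape roll lying flat, 90 mm diameter, 24 mm high; origin at the centre of its underside. To be left alone.
- brush: Cleaning brush lying on the table, origin at the underside, handle towards its -x. To be left alone.
Things that resemble listed ones, but are neither listed nor needed, are in the scene too. Leave any blue or turquoise look-alike of the lid alone.

How it is judged (in metres and radians):
On the way, in this order (a step that is already met when the one before it is completed fails the run):
1. the drawer is fully shut (value of joint drawer below 0.004 m), for 0.2 s.
2. with the drawer shut, the lid sits flat on the rim, its lugs through the slots (value of joint drawer below 0.004 m and z of lid in the frame of mill_mouth below -0.0185 m and horizontal distance between lid and mill_mouth below 0.006 m and angle between lid's own z axis and vertical below 0.08 rad), for 0.1 s.
At the end, for the whole second after the job is handed in: The drawer is within 4 mm of shut; the lid sits in the mouth (origin within 6 mm of the axis, within 3.5 mm of fully down, tilt under 0.08 rad); the spring ring is still and between 0.38 and 0.68 rad; the fingers still grip the lid with more than 2 N (all of step 2 and value of joint pulse_ring between 0.38 and 0.68 rad and velocity of joint pulse_ring between -0.1 and 0.1 rad/s and contact force between the fingers and lid above 2 N); the arm keeps its last pose, push and grip.
It fails at once if the lid is twisted on into the lock (ring beyond 0.85 rad) (value of joint pulse_ring above 0.85 rad).
It fails at once if the jar is moved by more than 30 mm (distance of jar from where it was at the start of the episode above 0.03 m).
It fails at once if the cup is moved by more than 30 mm (distance of cup from where it was at the start of the episode above 0.03 m).
It fails at once if the tape roll is moved by more than 30 mm (distance of tape_roll from where it was at the start of the episode above 0.03 m).
It fails at once if the brush is moved by more than 30 mm (distance of brush from where it was at the start of the episode above 0.03 m).
It also fails if it takes over 64 s, if anything falls off the work surface, if the arm or the gripper's body presses on something with over 40 N, if the wrist force passes 120 N, or if a joint passes its speed limit or range.

## Working session

There is one attempt and no reset: what is moved stays moved. The work goes in short steps, Python scripts to look and compute and a tool call to move; the robot and the scene stay as the last step left them, time stands still between calls to the robot, and variables do not carry over. Pictures are saved under pics/ and viewed, at most 10 in all, crops included, and the job is handed in when it is done.

Besides the shell and the picture viewer there is one more tool, called after "Emit:" as name([rows], argument=value, ...), one row to a line, values as JSON. drive_tool: Moves the arm, as the interface text tells. Its arguments: {"type":"object","properties":{"increments":{"type":"array"},"squeeze":{"type":"number"}},"required":["increments"]}

```bash
mkdir -p pics; ls; python3 - <<'E'
from plant import r,capture,camera_model
import cv2
for n in("top","side"):
    cv2.imwrite(f"pics/{n}0.png",capture(n)[:,:,::-1]); print(camera_model(n))
print(r.get_state())
E
```

```text
pics
{'camera_matrix': array([[499.82937123,   0.        , 322.02225975],
       [  0.        , 499.82937123, 241.60646188],
       [  0.        ,   0.        ,   1.        ]]), 'k1': -0.1281395869614058, 'rvec': array([ 2.14525558, -2.14901872,  0.20209556]), 'tvec': array([-0.03987873,  0.60084951,  0.95665148])}
{'camera_matrix': array([[480.65985228,   0.        , 317.97658261],
       [  0.        , 480.65985228, 236.40249926],
       [  0.        ,   0.        ,   1.        ]]), 'k1': -0.04420317118547434, 'rvec': array([ 2.39892668, -0.12879096,  0.06435352]), 'tvec': array([-0.58688128,  0.10544451,  1.07502163])}
{'time_s': 0.1, 'joints': array([-5.90065247e+01,  2.05860337e+01,  6.41873918e-01, -1.54644392e-02,
       -7.01354147e+01, -1.65091789e+01]), 'qd': array([ 0.0334017 ,  0.07428196,  0.14473783,  0.17959245, -0.02228599,
        0.02969912]), 'joint_torque': array([-5.32762977e-03, -5.84162164e+01,  2.93751061e+01,  7.01568782e+00,
        1.01226254e-02, -6.17470278e-05]), 'tcp_pos': array([ 0.16872695, -0.65317055,  0.23675981]), 'eef_rot': array([ 1.79919574e+02, -8.67512244e-03, -1.65520962e+02]), 'contact_force': array([ 0.39673437, -0.43229061, -0.97319243]), 'moment': array([ 0.0311097 ,  0.02683416, -0.02949458]), 'gripper_force': 0.0, 'gripper_width': 0.08737137268731496}
```

View pics/top0.png

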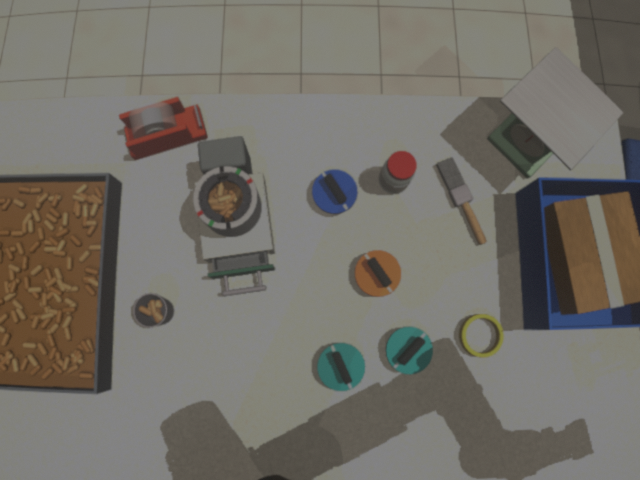

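View pics/side0.png

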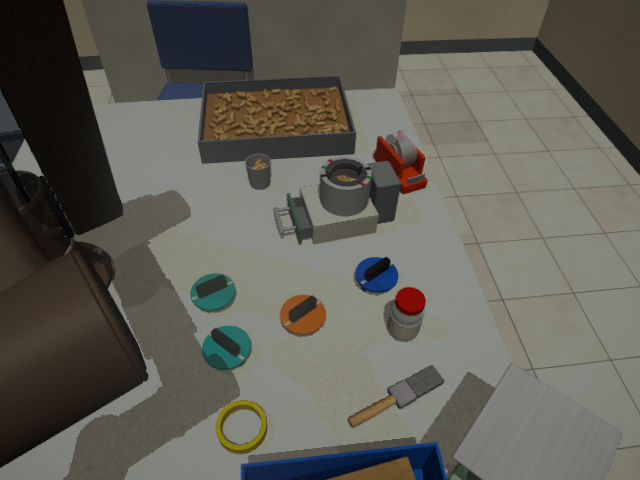

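The top view shows the mill drum at about (226,198), its handle at (243,290) and the orange lid at (378,273). The side view shows the drum at (345,175) and the lid at (303,314). I'll enlarge both objects.

```bash
cat > h.py <<'E'
import numpy as np, cv2
from plant import r,capture,camera_model
def _c(n):
    m=camera_model(n); R=cv2.Rodrigues(m["rvec"])[0]
    return m["camera_matrix"],np.array([m["k1"],0,0,0,0]),R,m["tvec"],m["rvec"]
def ray(n,uv):
    K,d,R,t,_=_c(n); p=cv2.undistortPoints(np.array([[uv]],float),K,d)[0,0]
    return -R.T@t, R.T@np.array([p[0],p[1],1])
def at_z(n,uv,z):
    o,v=ray(n,uv); return (o+v*(z-o[2])/v[2])[:2]
def proj(n,P):
    K,d,R,t,rv=_c(n); return cv2.projectPoints(np.array(P,float).reshape(-1,3),rv,t,K,d)[0][:,0]
def crop(img,x0,y0,w,h,s,name):
    c=cv2.resize(img[y0:y0+h,x0:x0+w,::-1],None,fx=s,fy=s,interpolation=cv2.INTER_CUBIC)
    c=cv2.convertScaleAbs(c,alpha=1.6)
    for i in range(0,w,10): cv2.putText(c,str(x0+i),(i*s,8),0,.3,(0,0,255),1); cv2.line(c,(i*s,10),(i*s,14),(0,0,255),1)
    for i in range(10,h,10): cv2.putText(c,str(y0+i),(0,i*s+3),0,.3,(0,0,255),1)
    if name: cv2.imwrite(name,c)
    return c
E
python3 - <<'E'
from h import *
t=cv2.imread("pics/top0.png")[:,:,::-1]
a=crop(t,190,130,90,170,3,None); b=crop(t,350,245,60,60,8,None)
a=crop(t,188,155,92,146,4,None)
c=np.zeros((584,800,3),np.uint8); c[:a.shape[0],:a.shape[1]]=a
b=crop(t,350,245,60,60,7,None); c[:420,375:795]=b
cv2.imwrite("pics/c1.png",c)
E
```

```text
(no output)
```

View pics/c1.png

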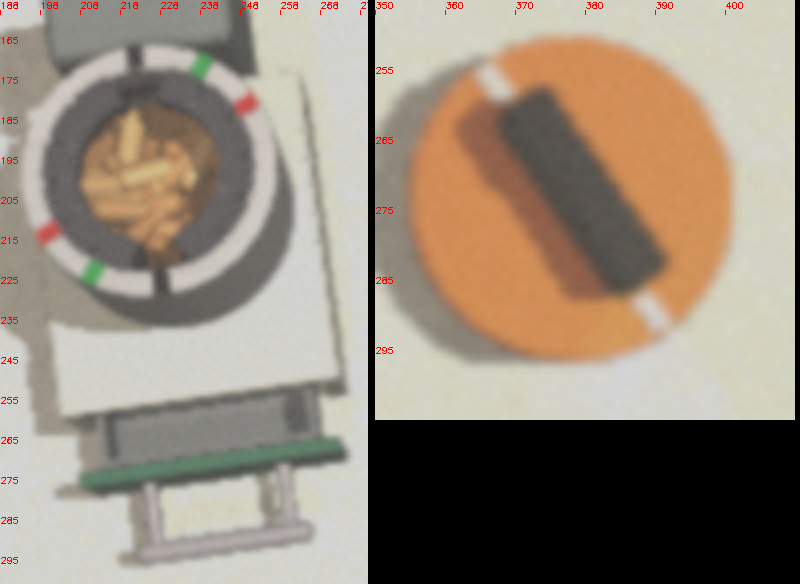

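```bash
python3 - <<'E'
from h import *
T="top"
rim=np.mean([at_z(T,p,.15) for p in [(193.5,197.7),(257.2,197.7),(225.4,165.75),(225.4,229.75)]],0)
m1,m2=at_z(T,(221.75,169.25),.15),at_z(T,(228.5,225.5),.15)
d=m1-m2; print("rim",rim,(m1+m2)/2,"yaw",np.degrees(np.arctan2(d[1],d[0])),np.hypot(*d), "diam",np.hypot(*(at_z(T,(193.5,197.7),.15)-at_z(T,(257.2,197.7),.15))))
for a,b in [((208,183.5),(0,0))]:pass
g=[at_z(T,p,.15) for p in [(238.3,171.5),(211.3,223.3)]]; d=g[0]-g[1];print("green",np.degrees(np.arctan2(d[1],d[0])),(g[0]+g[1])/2)
h1,h2=at_z(T,(223.75,293),.035),at_z(T,(265.5,287.75),.035); d=h1-h2
print("handle",(h1+h2)/2,np.hypot(*d),"yaw",np.degrees(np.arctan2(d[1],d[0]))-90)
f1,f2=at_z(T,(203.5,259.5),.064),at_z(T,(274,253),.064); d=f1-f2; print("front yaw",np.degrees(np.arctan2(d[1],d[0]))-90,np.hypot(*d))
p1,p2=at_z(T,(367.1,256.4),.03),at_z(T,(389.6,289.6),.03);d=p1-p2
print("lid yaw",np.degrees(np.arctan2(d[1],d[0])),(p1+p2)/2)
c=[(498,125),(545,88),(667,260),(625,295)]
c=[at_z(T,((x-375)/7+350,y/7+245),.06) for x,y in c]; print("bar",np.mean(c,0)); d=(c[0]+c[1]-c[2]-c[3])/2; print(np.degrees(np.arctan2(d[1],d[0])),np.hypot(*d))
for n in ("top","side"):
    im=cv2.imread(f"pics/{n}0.png"); hsv=cv2.cvtColor(im,cv2.COLOR_BGR2HSV)
    k=cv2.inRange(hsv,(3,120,60),(18,255,255))
    _,lab,st,ce=cv2.connectedComponentsWithStats(cv2.morphologyEx(k,cv2.MORPH_CLOSE,np.ones((15,15))))
    q=(378,255) if n=="top" else (303,330)
    l=lab[q[1],q[0]]; cn=cv2.findContours((lab==l).astype(np.uint8),cv2.RETR_EXTERNAL,cv2.CHAIN_APPROX_NONE)[0][0][:,0]
    hull=cv2.convexHull(cn)[:,0]
    w=np.array([at_z(n,p,.028) for p in hull.astype(float)]); (x,y),R=cv2.minEnclosingCircle((w*1000).astype(np.float32)); e=cv2.fitEllipse((w*1000).astype(np.float32)); print(n,"lid",x,y,R,e,st[l])
print("side rim proj guess",proj("side",[[*rim,.15]]),proj("side",[[*m1,.15],[*m2,.15]]))
E
```

```text
rim [0.66638602 0.13916432] [0.66725338 0.13965104] yaw 8.492739295932841 0.10788894838037633 diam 0.11784178926509853
green -25.485658427118956 [0.66707527 0.13995259]
handle [0.50369706 0.11488055] 0.0847472936703286 yaw 7.264736767950282
front yaw 5.3526384772529525 0.14008123355354868
lid yaw 33.322914457508766 [ 0.53919386 -0.15618747]
bar [ 0.53724637 -0.15503825]
35.27040496020359 0.059711693923569086
top lid 539.4724731445312 -154.75588989257812 46.690059661865234 ((539.605712890625, -154.62644958496094), (91.85202026367188, 92.93770599365234), 39.85714340209961) [ 355  251   45   45 1590]
side lid 540.3275756835938 -155.68150329589844 49.07229232788086 ((540.65087890625, -155.49884033203125), (94.14020538330078, 98.46531677246094), 174.0111083984375) [ 280  295   46   40 1434]
side rim proj guess [[344.50326851 172.54054739]] [[366.8911155  168.74880741]
 [322.38443368 176.09323534]]
```

```bash
cat >> h.py <<'E'
def go(x,y,z,yaw,frm=None):
    "increments (tool units) from measured pose (or frm=(x,y,z,yaw)) to target"
    if frm is None:
        s=r.get_state(); frm=(*s["tcp_pos"],s["eef_rot"][2])
    p=np.radians(frm[3]); d=np.array([x,y,z])-frm[:3]
    tx=d[0]*np.cos(p)+d[1]*np.sin(p); ty=d[0]*np.sin(p)-d[1]*np.cos(p)
    print(np.round([tx/.12,ty/.12,-d[2]/.12,-((yaw-frm[3]+180)%360-180)/360],4), "rows",np.hypot(np.hypot(tx,ty),d[2])/.0625)
    return (x,y,z,yaw)
E
python3 - <<'E'
from h import *
f=None
for w in [(.21,-.56,.237,-165.5),(.285,-.49,.237,-168),(.36,-.41,.237,-172),(.41,-.31,.237,-172),(.44,-.2,.237,-172),(.46,-.09,.237,-172),(.464,.02,.237,-172),(.464,.109,.2,-172),(.464,.109,.12,-172),(.464,.109,.028,-172)]: f=go(*w,frm=f)
print("jar",at_z("top",(400,163),.11),"brush/.. ok")
E
```

```text
[-5.271e-01  6.658e-01 -2.000e-03 -1.000e-04] rows 1.6304520398080509
[-0.7511  0.4083 -0.      0.0069] rows 1.6414627622946556
[-0.75    0.5222 -0.      0.0111] rows 1.754536975956905
[-0.5286  0.7672 -0.      0.    ] rows 1.7888543819998315
[-0.3751  0.873  -0.      0.    ] rows 1.8242806801586207
[-0.2926  0.8846 -0.      0.    ] rows 1.7888543819998322
[-0.1606  0.9031 -0.      0.    ] rows 1.7611632519445777
[-0.1032  0.7344  0.3083  0.    ] rows 1.5421543372827504
[-0.      0.      0.6667  0.    ] rows 1.2800000000000002
[-0.      0.      0.7667  0.    ] rows 1.472
jar [ 0.74718747 -0.19306984] brush/.. ok
```

Emit:
drive_tool([
  [[-1,-0.53,0.67,0,0],[-1,-0.53,0.67,0,0],[-1,-0.53,0.67,0,0]],
], squeeze=20)

```text
time_s: 0.48
tcp_pos: [0.2111, -0.5577, 0.238]
eef_rot: [180.0, 0.0, -165.4]
contact_force: [-0.4, 0.0, 0.5]
gripper_width: 0.0631
gripper_force: 0.0
```

Emit:
drive_tool([
  [[-1,-0.75,0.41,0,0.007],[-1,-0.75,0.41,0,0.007],[-1,-0.75,0.41,0,0.007]],
])

```text
time_s: 0.85
tcp_pos: [0.2866, -0.4887, 0.2376]
eef_rot: [180.0, 0.0, -167.9]
contact_force: [-0.2, 0.5, 0.6]
gripper_width: 0.0331
gripper_force: 0.0
```

Emit:
drive_tool([
  [[-1,-0.75,0.52,0,0.011],[-1,-0.75,0.52,0,0.011],[-1,-0.75,0.52,0,0.011]],
])

```text
time_s: 1.23
tcp_pos: [0.3615, -0.4091, 0.2374]
eef_rot: [180.0, -0.0, -171.8]
contact_force: [-0.6, -0.5, -0.3]
gripper_width: 0.0036
gripper_force: 0.0
```

Emit:
drive_tool([
  [[-1,-0.53,0.77,0,0],[-1,-0.53,0.77,0,0],[-1,-0.53,0.77,0,0]],
])

```text
time_s: 1.6
tcp_pos: [0.4111, -0.3086, 0.2376]
eef_rot: [-180.0, 0.0, -171.9]
contact_force: [0.7, -0.7, 0.5]
gripper_width: 0.0
gripper_force: 0.0
```

Emit:
drive_tool([
  [[-1,-0.38,0.87,0,0],[-1,-0.38,0.87,0,0],[-1,-0.38,0.87,0,0]],
])

```text
time_s: 1.98
tcp_pos: [0.4415, -0.199, 0.2377]
eef_rot: [-180.0, 0.0, -171.9]
contact_force: [-1.0, -1.2, 0.0]
gripper_width: 0.0001
gripper_force: 0.0
```

Emit:
drive_tool([
  [[-1,-0.29,0.88,0,0],[-1,-0.29,0.88,0,0],[-1,-0.29,0.88,0,0]],
])

```text
time_s: 2.35
tcp_pos: [0.4613, -0.0899, 0.2376]
eef_rot: [-180.0, 0.0, -171.9]
contact_force: [-0.2, -0.2, -0.2]
gripper_width: 0.0002
gripper_force: 0.0
```

Emit:
drive_tool([
  [[-1,-0.16,0.9,0,0],[-1,-0.16,0.9,0,0],[-1,-0.16,0.9,0,0],[-1,-0.16,0.9,0,0]],
])

```text
time_s: 2.85
tcp_pos: [0.4648, 0.0177, 0.2374]
eef_rot: [-180.0, -0.0, -172.0]
contact_force: [-0.2, -0.2, 0.1]
gripper_width: 0.0003
gripper_force: 0.0
```

```bash
python3 - <<'E'
from h import *
s=r.get_state();print(s["time_s"],s["tcp_pos"],s["eef_rot"],s["contact_force"],s["gripper_width"])
f=go(.464,.109,.15,-172);f=go(.464,.109,.06,-172,f);f=go(.464,.109,.028,-172,f)
E
```

```text
2.85 [0.46477128 0.01770991 0.23735443] [-1.79972616e+02 -4.37428661e-02 -1.72043562e+02] [-0.20664816 -0.23351238  0.08937984] 0.0002798081916796106
[-9.890e-02  7.543e-01  7.280e-01 -1.000e-04] rows 2.0216601130147684
[-0.    0.    0.75  0.  ] rows 1.44
[-0.      0.      0.2667  0.    ] rows 0.512
```

Emit:
drive_tool([
  [[-1,-0.1,0.75,0.73,0],[-1,-0.1,0.75,0.73,0],[-1,-0.1,0.75,0.73,0],[-1,-0.1,0.75,0.73,0]],
])

```text
time_s: 3.35
tcp_pos: [0.4645, 0.1087, 0.15]
eef_rot: [-180.0, -0.0, -172.0]
contact_force: [0.2, 0.4, 0.4]
gripper_width: 0.0006
gripper_force: 0.0
```

Emit:
drive_tool([
  [[-1,0,0,0.5,0],[-1,0,0,0.75,0],[-1,0,0,0.9,0],[-1,0,0,1.0,0],[-1,0,0,1.0,0]],
])

```text
time_s: 3.98
tcp_pos: [0.4644, 0.1092, 0.0301]
eef_rot: [-180.0, -0.0, -172.1]
contact_force: [-0.1, 0.4, 0.8]
gripper_width: 0.0002
gripper_force: 0.0
```

Emit:
drive_tool([
  [[-1,-0.08,0,0,0],[-1,-0.16,0,0,0],[-1,-0.22,0,0,0],[-1,-0.28,0,0,0],[-1,-0.32,0,0,0]],
])

```text
time_s: 4.6
tcp_pos: [0.5023, 0.1153, 0.0299]
eef_rot: [-180.0, -0.0, -172.0]
contact_force: [-2.6, 0.6, 1.5]
gripper_width: 0.0004
gripper_force: 1.1
```

Emit:
drive_tool([
  [[-1,-0.03,0,0,0],[-1,-0.06,0,0,0],[-1,-0.06,0,0,0]],
])

```text
time_s: 4.97
tcp_pos: [0.5096, 0.1164, 0.0299]
eef_rot: [180.0, 0.0, -172.0]
contact_force: [0.4, -0.1, -0.0]
gripper_width: 0.0007
gripper_force: 0.1
```

Still moving with about 2.6 N of friction, so I'll continue in 2–3 mm steps.

Emit:
drive_tool([
  [[-1,-0.02,0,0,0],[-1,-0.04,0,0,0],[-1,-0.04,0,0,0]],
])

```text
time_s: 5.35
tcp_pos: [0.5142, 0.1171, 0.0299]
eef_rot: [180.0, 0.0, -172.0]
contact_force: [-1.5, -0.3, -0.2]
gripper_width: 0.0006
gripper_force: 0.5
```

Emit:
drive_tool([
  [[-1,-0.02,0,0,0],[-1,-0.03,0,0,0]],
])

```text
time_s: 5.6
tcp_pos: [0.5156, 0.117, 0.0297]
eef_rot: [-180.0, -0.2, -172.0]
contact_force: [-12.5, 3.2, 8.8]
gripper_width: 0.0006
gripper_force: 5.8
```

Emit:
drive_tool([
  [[-1,-0.01,0,0,0],[-1,-0.02,0,0,0]],
])

```text
time_s: 5.85
tcp_pos: [0.5158, 0.1167, 0.0294]
eef_rot: [-179.9, -0.4, -172.1]
contact_force: [-20.9, 4.6, 13.1]
gripper_width: 0.0004
gripper_force: 9.8
```

Emit:
drive_tool([
  [[-1,0.02,0,0,0],[-1,0.3,0,0,0],[-1,0.4,0,-0.3,0],[-1,0.4,0,-0.7,0],[-1,0.4,0,-1,0]],
])

```text
time_s: 6.48
tcp_pos: [0.4731, 0.1115, 0.1524]
eef_rot: [180.0, 0.2, -172.0]
contact_force: [0.9, -0.2, -0.1]
gripper_width: 0.0005
gripper_force: 0.0
```

Emit:
drive_tool([
  [[1,0,-0.5,-0.5,0],[1,0,-1,-0.5,-0.02],[1,0,-1,-0.5,-0.04],[1,0,-1,-0.5,-0.07]],
])

```text
time_s: 6.98
tcp_pos: [0.4897, -0.009, 0.2108]
eef_rot: [-180.0, 0.1, -146.7]
contact_force: [0.4, -0.2, -0.6]
gripper_width: 0.035
gripper_force: 0.0
```

```bash
python3 - <<'E'
from h import *
s=r.get_state();print(s["time_s"],s["tcp_pos"],s["eef_rot"],s["contact_force"],s["gripper_width"])
t=capture("top");sd=capture("side")
cv2.imwrite("pics/top1.png",t[:,:,::-1]);cv2.imwrite("pics/side1.png",sd[:,:,::-1])
a=crop(t,190,150,90,140,4,None);b=crop(sd,265,140,145,110,3,None)
c=np.zeros((560,800,3),np.uint8);c[:560,:360]=a;c[:330,362:797]=b;cv2.imwrite("pics/c2.png",c)
f=go(.539,-.155,.12,-146);go(.539,-.155,.044,-146,f)
E
```

```text
6.975 [ 0.48974816 -0.0090349   0.21077306] [-1.79955706e+02  1.12624269e-01 -1.46683491e+02] [ 0.39322846 -0.16043383 -0.61953179] 0.034992608996523386
[ 0.3255 -1.2495  0.753  -0.0022] rows 2.86991624243678
[-0.      0.      0.6333  0.    ] rows 1.216
```

View pics/c2.png

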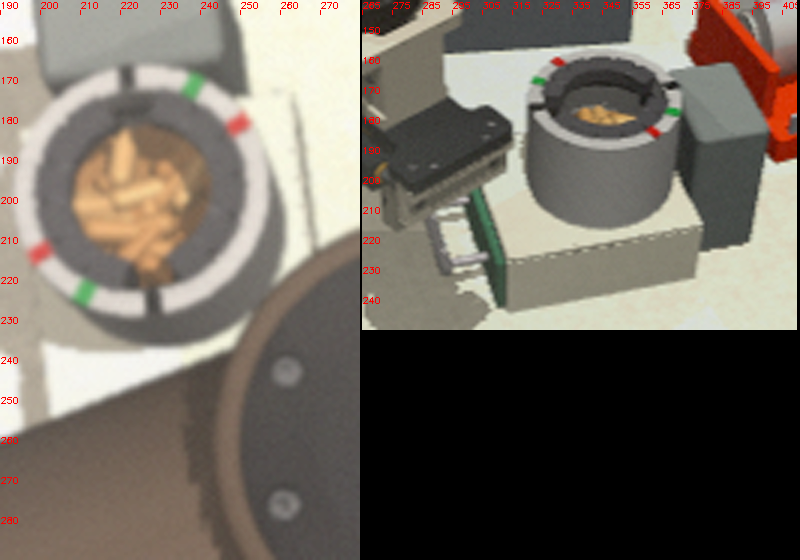

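The drawer is shut: its green front lies against the housing in the side view. The rim is unobstructed in both pictures, so I'll fit it accurately in both.

```bash
python3 - <<'E'
from h import *
from scipy.optimize import minimize
ims={n:cv2.imread(f"pics/{n}1.png",0).astype(np.float32) for n in("top","side")}
th=np.radians(np.arange(0,360,2))
def ring(n,c,rs):
    P=np.array([[c[0]+q*np.cos(a),c[1]+q*np.sin(a),.15] for q in rs for a in th])
    p=proj(n,P).astype(np.float32); return cv2.remap(ims[n],p[:,:1],p[:,1:],cv2.INTER_LINEAR)
def sc(c,ns):
    return -sum(ring(n,c,[.052,.054,.056,.058]).mean()-ring(n,c,[.043,.045,.047]).mean()-0.5*ring(n,c,[.0615,.063]).mean() - ring(n,c,[.052,.054,.056,.058]).std()  for n in ns)
for ns in(["top"],["side"],["top","side"]):
    o=minimize(lambda c:sc(c/1000,ns),[667,139.5],method="Nelder-Mead",options=dict(initial_simplex=[[662,137],[672,138],[667,144]])); print(ns,o.x,o.fun)
    c=o.x/1000
# mark angles: darkest / greenest along ring
for n in ims:
    col=cv2.imread(f"pics/{n}1.png").astype(np.float32)
    t2=np.radians(np.arange(0,360,.5)); S=0
    for q in(.052,.054,.056,.058):
        p=proj(n,np.c_[c[0]+q*np.cos(t2),c[1]+q*np.sin(t2),0*t2+.15]).astype(np.float32)
        S=S+cv2.remap(col,p[:,:1],p[:,1:],cv2.INTER_LINEAR)[:,0] if False else S+np.array(cv2.remap(col,p[:,:1],p[:,1:],cv2.INTER_LINEAR)).reshape(-1,3)
    S/=4
    def pk(w,lo,hi):
        d=np.degrees(t2); dd=(d-lo)%360; m=dd<(hi-lo)%360; ww=np.clip(w[m]-.5*w[m].max(),0,None); return lo+(ww*dd[m]).sum()/ww.sum()
    dark=np.median(S.sum(1))-S.sum(1); gr=S[:,1]-S[:,[0,2]].mean(1)
    print(n,"black",pk(dark,-7,23),pk(dark,173,203)-180,"green",pk(gr,-40,-10),pk(gr,140,170)-180)
E
```

```text
['top'] [667.78782249 140.53076072] 9.923774719238281
['side'] [669.28847593 141.04636967] 16.334300994873047
['top', 'side'] [668.30648768 140.71347481] 27.732873916625977
top black 8.351583483877011 8.165372292127586 green -25.476723321716854 -25.612251443717298
side black 9.550790061460031 6.919340368127877 green -23.083056741351676 -27.74131228476986
```

Emit:
drive_tool([
  [[1,0.16,-0.6,0,0],[1,0.32,-1,0.3,0],[1,0.32,-1,0.5,0],[1,0.32,-1,0.5,0]],
])

```text
time_s: 7.58
tcp_pos: [0.5211, -0.1298, 0.1478]
eef_rot: [179.9, -0.2, -147.2]
contact_force: [0.2, 0.2, 0.4]
gripper_width: 0.0829
gripper_force: 0.0
```

```bash
python3 - <<'E'
from h import *
f=go(.539,-.155,.11,-146);go(.539,-.155,.044,-146,f)
E
```

```text
[-0.0112 -0.2572  0.3152 -0.0032] rows 0.7813666922229663
[-0.    0.    0.55  0.  ] rows 1.056
```

Emit:
drive_tool([
  [[1,-0.01,-0.26,0.3,-0.003],[1,-0.01,-0.26,0.45,-0.003],[1,-0.01,-0.26,0.7,-0.003],[1,-0.01,-0.26,0.86,-0.003],[1,-0.01,-0.26,0.86,-0.003]],
])

```text
time_s: 8.2
tcp_pos: [0.5407, -0.1536, 0.0469]
eef_rot: [180.0, -0.1, -145.8]
contact_force: [0.9, -1.0, 0.3]
gripper_width: 0.0877
gripper_force: 0.0
```

Emit:
drive_tool([
  [[-1,0,0,0,0],[-1,0,0,0,0],[-1,0,0,0,0],[-1,0,0,0,0],[-1,0,0,0,0]],
], squeeze=25)

```text
time_s: 8.82
tcp_pos: [0.5406, -0.1547, 0.0469]
eef_rot: [-180.0, 0.0, -145.8]
contact_force: [-0.1, 0.4, 0.1]
gripper_width: 0.0432
gripper_force: 0.0
```

Emit:
drive_tool([
  [[-1,0,0,0,0],[-1,0,0,0,0],[-1,0,0,0,0],[-1,0,0,0,0],[-1,0,0,0,0]],
])

```text
time_s: 9.45
tcp_pos: [0.5405, -0.1546, 0.0467]
eef_rot: [180.0, -0.0, -145.8]
contact_force: [1.2, -1.0, -0.7]
gripper_width: 0.0159
gripper_force: 25.0
```

Emit:
drive_tool([
  [[-1,0,0,-0.2,0],[-1,0,0,-0.6,0],[-1,0,0,-1,0],[-1,0,0,-1,0]],
])

```text
time_s: 9.95
tcp_pos: [0.5428, -0.1547, 0.1708]
eef_rot: [-179.8, 0.3, -145.7]
contact_force: [0.1, -0.2, -3.0]
gripper_width: 0.0161
gripper_force: 25.0
```

```bash
python3 - <<'E'
from h import *
f=go(.575,-.055,.22,-155);f=go(.62,.05,.23,-164,f);go(.668,.1405,.23,-171.7,f)
E
```

```text
[-0.6893  0.5356 -0.4104  0.0257] rows 1.852051865454657
[-0.7097  0.6345 -0.0833  0.025 ] rows 1.8347751905887546
[-0.5924  0.6147 -0.      0.0214] rows 1.6390631470446773
```

Emit:
drive_tool([
  [[-1,-0.35,0.27,-0.41,0.013],[-1,-0.69,0.54,-0.41,0.026],[-1,-0.69,0.54,-0.41,0.026]],
])

```text
time_s: 10.32
tcp_pos: [0.5734, -0.0512, 0.2155]
eef_rot: [180.0, 0.0, -155.0]
contact_force: [0.2, -0.5, -3.5]
gripper_width: 0.016
gripper_force: 25.0
```

Emit:
drive_tool([
  [[-1,-0.35,0.32,-0.08,0.013],[-1,-0.71,0.63,-0.08,0.025],[-1,-0.71,0.63,-0.08,0.025]],
])

```text
time_s: 10.7
tcp_pos: [0.6185, 0.0526, 0.2233]
eef_rot: [180.0, -0.1, -164.0]
contact_force: [0.4, -0.6, -2.6]
gripper_width: 0.0157
gripper_force: 25.0
```

Emit:
drive_tool([
  [[-1,-0.3,0.31,0,0.011],[-1,-0.59,0.61,0,0.021],[-1,-0.59,0.61,0,0.021],[-1,-0.59,0.61,0,0.021],[-1,-0.59,0.61,0,0.021]],
])

```text
time_s: 11.32
tcp_pos: [0.6656, 0.1384, 0.2252]
eef_rot: [-180.0, -0.1, -171.7]
contact_force: [-0.5, -1.0, -2.5]
gripper_width: 0.0161
gripper_force: 25.0
```

```bash
python3 - <<'E'
from h import *
s=r.get_state();print(s["time_s"],s["tcp_pos"],s["eef_rot"],s["contact_force"],s["moment"],s["gripper_width"])
go(.668,.1405,.23,-171.7)
t=capture("top");sd=capture("side")
cv2.imwrite("pics/top2.png",t[:,:,::-1]);cv2.imwrite("pics/side2.png",sd[:,:,::-1])
b=crop(sd,295,90,100,110,5,None)
a=crop(t,180,140,100,110,3,None)
c=np.zeros((560,800,3),np.uint8);c[:550,:500]=b;c[:330,500:800]=a;cv2.imwrite("pics/c3.png",c)
E
```

```text
11.325 [0.66560436 0.13843921 0.22518508] [-1.79986362e+02 -5.64635740e-02 -1.71730680e+02] [-0.4802433  -0.97248923 -2.45617541] [-0.07307265 -0.00061418 -0.05051856] 0.016088463514141855
[-0.0222  0.0141 -0.0401 -0.0001] rows 0.0921485719619416
```

View pics/c3.png

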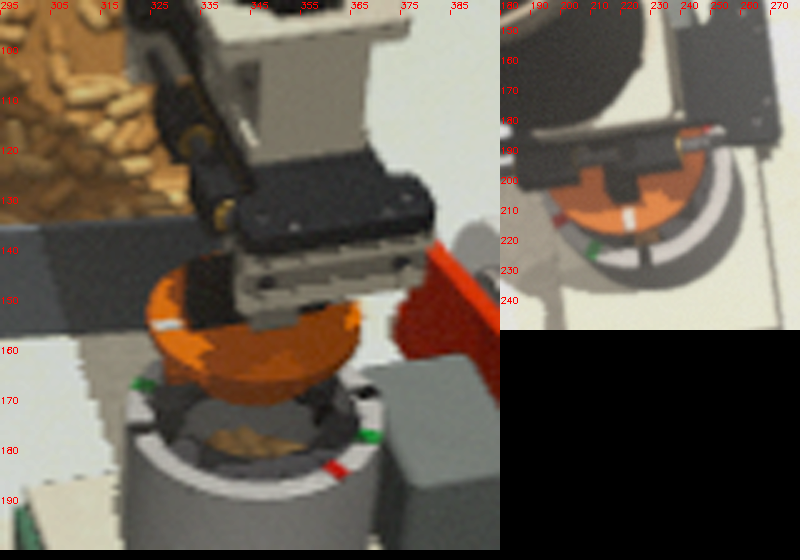

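```bash
python3 - <<'E'
from h import *
s=r.get_state(); z=s["tcp_pos"][2]-.0467; c=s["tcp_pos"][:2]
a=np.radians(np.arange(0,360,1))
for n in("top","side"):
    p=np.vstack([proj(n,np.c_[c[0]+.048*np.cos(a),c[1]+.048*np.sin(a),0*a+zz]) for zz in(z+.022,z+.03)])
    print(n,"model u",p[:,0].min(),p[:,0].max(),"v",p[:,1].min(),p[:,1].max())
    hsv=cv2.cvtColor(cv2.imread(f"pics/{n}2.png"),cv2.COLOR_BGR2HSV)
    k=cv2.inRange(hsv,(3,140,50),(16,255,255)); 
    k=cv2.morphologyEx(k,cv2.MORPH_OPEN,np.ones((2,2)))
    m=np.zeros_like(k); q=proj(n,[[*c,z+.028]])[0]; cv2.circle(m,(int(q[0]),int(q[1])),30,255,-1); k&=m
    ys,xs=np.nonzero(k); print("  seen u",xs.min(),xs.max()+1,"v",ys.min(),ys.max()+1)
    # mm per px
    print("  d/dx,dy per mm",proj(n,[[c[0]+.01,c[1],z],[c[0],c[1]+.01,z]])/10-proj(n,[[*c,z]])/10)
ww=np.radians(8.3)
P=lambda q:[c[0]+q*np.cos(ww),c[1]+q*np.sin(ww),z+.03]
print(proj("top",[P(-.036),P(-.048),P(.036),P(.048)]))
print(proj("side",[P(-.036),P(-.048)]))
d=at_z("top",(367.1,256.4),.03)-at_z("top",(389.6,289.6),.03);print(np.hypot(*d)/2)
E
```

```text
top model u 192.308896316708 248.23751563360014 v 162.63487475332147 217.46777317106705
  seen u 199 248 v 193 219
  d/dx,dy per mm [[ 0.01879686 -0.5424479 ]
 [-0.55759337  0.00143027]]
side model u 324.02951178704564 367.23601139903354 v 139.31594308645617 168.89103243191624
  seen u 323 368 v 125 172
  d/dx,dy per mm [[ 0.43489646 -0.02702247]
 [-0.06525412 -0.27595753]]
[[222.23188226 209.40126963]
 [223.0217246  216.18935002]
 [217.67968148 169.45100601]
 [216.95229642 162.92833997]]
[[330.09032502 154.65919152]
 [324.85807341 155.47036485]]
0.04083418107342646
```

```bash
python3 - <<'E'
from h import *
go(.6693,.1408,.20,-171.7)
E
```

```text
[-3.070e-02  1.350e-02  2.144e-01 -1.000e-04] rows 0.4166995894081824
```

Emit:
drive_tool([
  [[-1,-0.031,0.014,0.05,0],[-1,-0.031,0.014,0.15,0],[-1,-0.031,0.014,0.2,0],[-1,-0.031,0.014,0.2,0]],
])

```text
time_s: 11.92
tcp_pos: [0.6692, 0.1418, 0.2004]
eef_rot: [-180.0, -0.1, -171.7]
contact_force: [0.4, -0.1, -1.8]
gripper_width: 0.0157
gripper_force: 25.0
```

Emit:
drive_tool([
  [[-1,0,0,0.03,0],[-1,0,0,0.06,0],[-1,0,0,0.08,0],[-1,0,0,0.08,0]],
])

```text
time_s: 12.42
tcp_pos: [0.6696, 0.1419, 0.1918]
eef_rot: [-180.0, -0.0, -171.7]
contact_force: [0.5, -0.0, -2.3]
gripper_width: 0.0155
gripper_force: 25.0
```

Emit:
drive_tool([
  [[-1,0,0.005,0.03,0],[-1,0,0.005,0.06,0],[-1,0,0.005,0.08,0],[-1,0,0.005,0.08,0]],
])

```text
time_s: 12.92
tcp_pos: [0.6694, 0.1425, 0.182]
eef_rot: [-180.0, -0.0, -171.7]
contact_force: [0.3, 0.5, -2.5]
gripper_width: 0.0157
gripper_force: 25.0
```

Emit:
drive_tool([
  [[-1,0,0,0.02,0],[-1,0,0,0.04,0],[-1,0,0,0.04,0]],
])

```text
time_s: 13.3
tcp_pos: [0.6694, 0.1426, 0.1772]
eef_rot: [180.0, -0.0, -171.7]
contact_force: [-0.3, -0.1, -2.0]
gripper_width: 0.0155
gripper_force: 25.0
```

Emit:
drive_tool([
  [[-1,0,-0.01,0.01,0],[-1,0,-0.01,0.02,0],[-1,0,-0.01,0.02,0]],
])

```text
time_s: 13.68
tcp_pos: [0.6696, 0.1413, 0.175]
eef_rot: [-180.0, -0.0, -171.7]
contact_force: [-0.9, 0.2, -2.8]
gripper_width: 0.0155
gripper_force: 25.0
```

Emit:
drive_tool([
  [[-1,0,0,0.008,0],[-1,0,0,0.008,0],[-1,0,0,0.008,0]],
])

```text
time_s: 14.05
tcp_pos: [0.6699, 0.1414, 0.1747]
eef_rot: [180.0, 0.0, -171.7]
contact_force: [-1.9, -0.8, 2.7]
gripper_width: 0.016
gripper_force: 25.0
```

Emit:
drive_tool([
  [[-1,0,0,0,0],[-1,0,0,0,0]],
], squeeze=45)

```text
time_s: 14.3
tcp_pos: [0.6698, 0.1414, 0.1747]
eef_rot: [180.0, 0.0, -171.7]
contact_force: [-2.1, -0.0, 4.5]
gripper_width: 0.0155
gripper_force: 45.0
```

Emit:
drive_tool([
  [[-1,0,0,0,0.01],[-1,0,0,0,0.02],[-1,0,0,0,0.03],[-1,0,0,0,0.03]],
])

```text
time_s: 14.8
tcp_pos: [0.6701, 0.1408, 0.1747]
eef_rot: [-180.0, 0.0, 177.5]
contact_force: [-1.3, -3.3, 5.7]
gripper_width: 0.0152
gripper_force: 45.0
```

```bash
python3 - <<'E'
from h import *
s=r.get_state();print(s["time_s"],s["tcp_pos"],s["eef_rot"],s["contact_force"],s["moment"],s["gripper_width"],s["joints"])
E
```

```text
14.8 [0.67011529 0.14081258 0.17468263] [-1.79969340e+02  4.90312508e-02  1.77531103e+02] [-1.29858647 -3.30731418  5.69375103] [-1.1431673   0.21827826  0.03553544] 0.015180947784705431 [ 2.81619934e+01  2.37776742e+01 -2.85021052e+00  5.74710316e-02
 -6.33455584e+01 -1.20656674e+02]
```

Emit:
drive_tool([
  [[-1,0,0,0,0.01],[-1,0,0,0,0.02],[-1,0,0,0,0.03],[-1,0,0,0,0.035],[-1,0,0,0,0.035]],
])

```text
time_s: 15.42
tcp_pos: [0.6698, 0.1406, 0.1747]
eef_rot: [-179.9, 0.0, 165.0]
contact_force: [-2.0, -3.9, 6.0]
gripper_width: 0.0155
gripper_force: 45.0
```

Emit:
drive_tool([
  [[-1,0,0,0,0.01],[-1,0,0,0,0.02],[-1,0,0,0,0.028],[-1,0,0,0,0.028]],
])

```text
time_s: 15.92
tcp_pos: [0.6696, 0.1403, 0.1747]
eef_rot: [-179.9, 0.0, 154.9]
contact_force: [-2.4, -4.9, 6.7]
gripper_width: 0.0155
gripper_force: 45.0
```

Emit:
drive_tool([
  [[-1,0,0,0,0],[-1,0,0,0,0],[-1,0,0,0,0]],
])

```text
time_s: 16.3
tcp_pos: [0.6696, 0.1403, 0.1747]
eef_rot: [-179.9, 0.0, 154.9]
contact_force: [-2.8, -4.8, 6.8]
gripper_width: 0.0153
gripper_force: 45.0
```

```bash
python3 - <<'E'
from h import *
s=r.get_state();print(s["time_s"],s["tcp_pos"],s["eef_rot"],s["contact_force"],s["moment"],s["gripper_width"])
t=capture("top");sd=capture("side")
b=crop(sd,305,105,85,95,6,None);a=crop(t,180,150,95,100,3,None)
c=np.zeros((570,800,3),np.uint8);c[:570,:510]=b;c[:300,512:797]=a;cv2.imwrite("pics/c4.png",c)
E
```

```text
16.3 [0.66962883 0.1403185  0.17472575] [-1.79930134e+02  2.19368718e-02  1.54922355e+02] [-2.79173934 -4.80595178  6.77675233] [-1.68528988  0.86440443  0.19875417] 0.015305447392522391
```

View pics/c4.png

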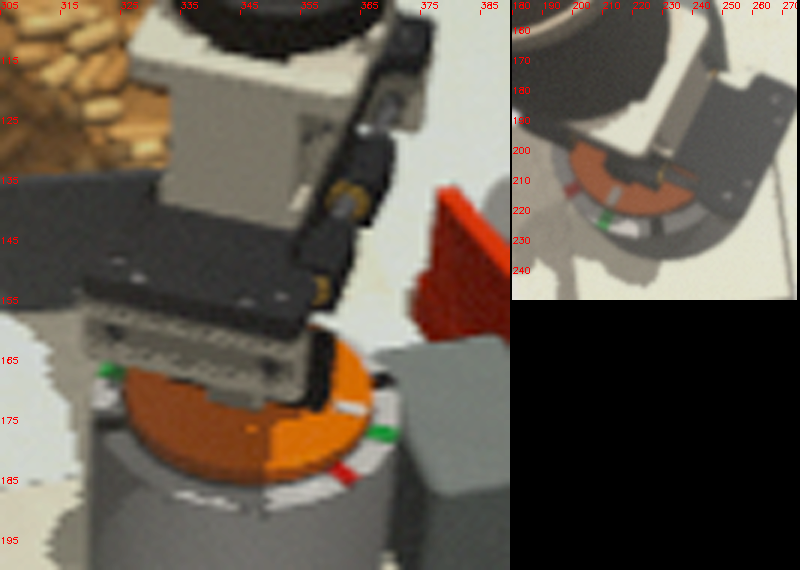

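```bash
python3 - <<'E'
from h import *
C=np.array([.6695,.1405])
for n,p,z in(("top",(214,215),.158),("top",(211,223.3),.15),("side",(363.3,172.8),.158),("side",(368.7,177.2),.15)):
    C={"top":np.array([.6678,.1405]),"side":np.array([.6693,.141])}[n]
    d=at_z(n,p,z)-C; print(n,np.degrees(np.arctan2(d[1],d[0])),np.hypot(*d))
E
```

```text
top 154.9833795392118 0.03981076815199248
top 154.83526447384017 0.05500966280810055
side -23.23148850111668 0.04142119713221858
side -25.2661204200935 0.05529269855464106
```

The pointers line up with the green marks to within 2° in both views. The lid is seated and the grip is 45 N, so I'm handing the job in.

```bash
python3 -c "
from plant import job
print(job.close_job())"
```

```text
the job is handed in; nothing more can be done
None
```

The job is handed in, result not reported: the drawer is shut and the lid sits in the mouth, twisted to the green pulse marks (within about 2°) and held there with a 45 N grip.

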